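# Load trimmed cover plates into the press's spring magazine

## Task

Load both small cover plates into the spring magazine, pressing each one straight down past the two lips until they snap back over it: first the plate lying on the open bench, then the one stuck in the narrow lane. Draw that one out onto the bench with the picker rod, keeping the fingers off it until it is out of the lane, and finish with the picker hung in its stand again. Leave the other things on the bench where they are.

Things in the scene. Friction and masses are not known exactly. Their poses are not given: they have to be found in the camera images.
- plate_a_center (a point): centre of cover plate A, the one on the open bench: an aluminium slab 64 x 44 x 10 mm (its x, y, z), about 90 g, a grey panel on top. Lies flat, its centre 5 mm above the bench.
- plate_b_center (a point): centre of cover plate B, a plate identical to A that starts lying flat on the bench inside the narrow lane, its 64 mm length (its x) roughly along the lane, its centre 65 to 100 mm in from the lane's mouth.
- lane: narrow lane of two upright steel sheets fixed to the bench, open on top and at its front (mouth), no floor of its own. Origin on the bench in the middle of the mouth; x runs inward, z up. Inside 56 mm wide (y), walls 4 mm thick, 100 mm high, 180 mm long, with 16 mm foot flanges outside. Back sheet 30 mm high at x = 176 mm. To grasp the plate in front of the mouth, its centre wants to be about 70 mm out.
- picker_grip (a point): centre of the picker's wooden grip, 20 x 20 mm, 34 mm high, faces along the tool's x and y; 148 mm above the tip. Upright tool, 150 g: below the grip a black flange 40 mm across, 6 mm thick (underside 125 mm above the tip), below that a straight steel rod 10 mm thick. Held upright, its tip is let down behind the plate in the lane to rake it out; takes under 2 N.
- picker_tip (a point): lower tip of the picker's rod, on its axis
- stand_hole (a point): centre of the square 20 x 20 mm hole in the picker stand's top plate, at its top face, 135 mm above the bench. Top plate 60 x 76 mm (x, y), 15 mm thick, on two side legs over a 90 x 80 mm foot, fixed. The picker hangs upright in the hole, flange resting on the top face, tip 10 mm above the bench, and is lifted straight out.
- magazine: the fixed spring magazine, for flat plates. Origin on the bench under the middle of its well; x along the plates' length, y along their width, z up. Foot 160 x 100 x 8 mm. Well 68 x 50 mm inside. Four corner guides, flared on top, rise to 119 mm; the long (y) sides are open above 73 mm for x from -24 to 24 mm, so fingers can hold a plate by its long sides. Spring back plates at x = +-73 mm rise to 104 mm.
- mouth (a point): middle of the well at the level of the lips' flat underside, 75 mm above the bench. A plate laid in from above rests on the lips' slopes, its underside about 89 mm above the bench. Pressed in its middle with about 7 to 15 N till its top is below 75 mm (about 70 mm is ample), it is snapped over by the lips and held up against them by the follower. The second plate goes on top of the first the same way.
- follower (a joint): how far the white spring-loaded follower (60 x 40 mm) is pressed down, m: 0 empty (top 74 mm above the bench), about 0.009 with one plate, 0.019 with two, 0.042 at most. Its spring gives 1.8 N at 0 and 0.15 N more per mm.
- lip_front (a joint): how far the steel lip at the magazine's -x end is pushed outwards, m: 0 = 8 mm into the well, 0.006 or more when a plate slides past; spring 2.7 N at 0, 0.45 N more per mm. Lip 20 mm wide in the middle of that end; its top slopes from the nose (79 mm above the bench) outwards up to 93 mm; flat underside at 75 mm.
- lip_back (a joint): the same for the lip at the +x end
- frame: open rectangular cast frame, 110 x 70 x 8 mm, lying flat (bystander); leave it where it is
- oil_bottle: white bottle, 48 mm across, 120 mm high (bystander); leave it where it is
- tape_roll: cardboard ring, 80 mm across, 25 mm high (bystander); leave it where it is
- dowel: upright steel dowel, 18 mm thick, 26 mm high (bystander); leave it where it is
- bushing: brass bushing, 36 mm across, 22 mm high (bystander); leave it where it is
- plate_a: plate A itself; origin in the middle of its underside
- plate_b: plate B itself; origin in the middle of its underside
- picker: the picker itself; origin at its tip
Things that resemble listed ones, but are neither listed nor needed, are in the scene too. What is shaped like the picker but orange or purple is not meant.

How it is judged:
On the way, in this order (a step that is already met when the one before it is completed fails the run):
1. plate A is in the magazine under the lips, which have snapped back, and plate B is still outside it (z of plate_a_center in the frame of magazine between 0.03 and 0.073 m and x of plate_a_center in the frame of magazine between -0.006 and 0.006 m and y of plate_a_center in the frame of magazine between -0.006 and 0.006 m and angle between the z axis of plate_a_center and the z axis of magazine, either way round below 0.12 rad and value of joint each of lip_front, lip_back below 0.003 m and horizontal distance between plate_b_center and magazine above 0.1 m), for 0.2 s.
2. plate B has been drawn out of the lane onto the bench (its centre at least 30 mm outside the mouth) (x of plate_b_center in the frame of lane below -0.03 m and height (world z) of plate_b_center below 0.015 m), for 0.2 s.
At the end, for the whole second after the job is handed in: Both plates lie flat in the well, B on A, below the lips (centres under 73 and 66 mm up, within 6 mm of the middle, level to 0.12 rad); lips back within 3 mm; picker hangs upright in its stand (tip within 10 mm of the hole's axis, 4 to 16 mm above the bench); all at rest (z of plate_a_center in the frame of magazine between 0.03 and 0.066 m and x of plate_a_center in the frame of magazine between -0.006 and 0.006 m and y of plate_a_center in the frame of magazine between -0.006 and 0.006 m and angle between the z axis of each of plate_a_center, plate_b_center and the z axis of magazine, either way round below 0.12 rad and z of plate_b_center in the frame of magazine between 0.03 and 0.073 m and x of plate_b_center in the frame of magazine between -0.006 and 0.006 m and y of plate_b_center in the frame of magazine between -0.006 and 0.006 m and value of joint each of lip_front, lip_back below 0.003 m and horizontal distance between picker_tip and stand_hole below 0.01 m and height (world z) of picker_tip between 0.004 and 0.016 m and angle between picker_grip's own z axis and vertical below 0.08 rad and linear speed of each of plate_a, plate_b, picker below 0.02 m/s); the robot touches nothing.
It fails at once if the fingers touch plate B while it is in the lane (x of plate_b_center in the frame of lane between -0.005 and 0.18 m and y of plate_b_center in the frame of lane between -0.03 and 0.03 m and height (world z) of plate_b_center below 0.08 m and contact force between the fingers and plate_b above 0.5 N).
It fails at once if another thing on the bench is pushed more than 30 mm away (distance of any of frame, oil_bottle, tape_roll, dowel, bushing from where it was at the start of the episode above 0.03 m).
It also fails if it takes over 72 s, if anything falls off the work surface, if the arm or the gripper's body presses on something with over 40 N, if the wrist force passes 120 N, or if a joint passes its speed limit or range.

## Robot

A 6-joint arm with a two-finger parallel gripper is mounted at the origin on the work surface. World frame = base frame: x ahead of the robot, y to its left, z up, the work surface at z = 0. Lengths are in m, angles in rad, forces in N, time in s.
With the tool pointing down it reaches from about 0.25 to 0.725 m from the base axis. Payload 4 kg.
Tool frame: the origin (TCP) lies on the front face of the gripper's body, between the roots of the fingers; the fingertips stand 73 mm ahead of it and the grasp point (between the pads) lies bot.tcp_to_grasp ahead of it (bot.tcp_to_grasp is the distance from the TCP to the grasp point, in m); z points along the fingers, y is the line along which they close (so a half turn about z gives the same grasp; the last joint's range is limited). The gripper opens to 85 mm and grips with 20 to 120 N. Pads are 22 mm wide; open, the fingers measure 114 mm over their backs; the gripper's body (76 mm by 85 mm) begins 54 mm behind the grasp point. The pads swing forward as they close: fully open they stand 13 mm farther back than shut.
Start: joints at [1.152, 0.241, 0.005, 1.335, 0, 1.571], TCP at [0.203, 0.457, 0.304] pointing down, gripper open.
Joint ranges: [-2.72, 2.72], [-1.05, 1.87], [-1.09, 1.28], [-1.99, 2.15], [-1.42, 1.44], [-3.14, 3.14]. Speed limits (rad/s): [2.79, 2.79, 3.14, 3.14, 3.14, 3.14].

## Interface

Orientations are given as a unit quaternion [x, y, z, w].
In Python, from workcell import bot gives the robot as it stands.
- The arm moves only by the shell command python3 -m jog 'ROWS' [OPENING]. ROWS is JSON, one flat list of numbers, 6 for each row, row after row: the shift along the world's x, y, z scaled (see below), then the turn, a rotation vector about the world's x, y, z scaled (see below). In form: [tx, ty, tz, wx, wy, wz, tx, ty, tz, wx, wy, wz, ...]. A call has 1 to 10 rows; each row is the pose to reach, as a shift and turn from the pose commanded when the call began; what a row does not reach only later rows make up. The controller multiplies each number of a shift by 800 mm and each number of a turn by 2 rad. A row lasts 1/12 s, in which the tool goes at most 41.7 mm and 7.16 degrees, less where a joint would pass 70% of its speed; a pose out of reach is approached as far as the arm can. A call with a number of a shift or a turn outside -1 to 1 is refused whole. A call with a gripper value outside its range is refused whole. OPENING is the opening, from -1 (shut) to 1 (fully open), set as the call begins (- or left out, the last holds). The fingers move at their own pace and stop on an object; the grip force is fixed at half the most. Time passes only in rows, so rows that repeat a pose let the fingers close. It gives the time, the measured TCP pose, the force, the opening and the grip force at its end, in the units of the state.
- bot.get_obs(): the state, without advancing time (a new reading comes with each control period).
- bot.camera(name): name is "side" or "top"; returns (picture, depth): 480x640x3 uint8, red, green, blue; 480x640 float32, m along the optical axis (not along the pixel's ray), 0 where there is no reading.
- bot.calibration(name): a dict with "intrinsics" (3x3 intrinsics, pixels), "pose" (4x4, takes a point from camera to world coordinates). Camera axes: x right, y up, looking along -z (the intrinsics and any distortion apply to the point x, -y, -z); pixel columns grow to the right and rows downward; lengths in m; the calibration is good to about 2 mm. A picture is of the moment at which its call begins. calibration takes no time and is no camera call.
- bot.job_done(): hands the job in; it is judged then, once.
Trained networks look in the newest picture that a camera, given by its name, has taken for a name from the list of things; names that differ only in an ending like _2 or _b are one class to them, and where a whole thing is asked for, a point or a joint stands for the part that bears it (a point fixed in the world has none). Each returns a list of dicts, best first, with "confidence" (0 to 1); they miss things now and then, are a little off and sometimes report something else, mostly with a low value. They report only what shows in the picture. A call takes as long as a camera call. They do not tell look-alikes from the thing itself.
- bot.find_in(label, camera): "at" ([x, y, z] in m, in the coordinates of the camera as it stood for that picture, good to about 4 mm: the middle of the surface that is visible of it).
- bot.tip_of(label, camera): "at" ([x, y, z] in m, in the coordinates of the camera as it stood for that picture, good to about 4 mm: a listed point, or the origin of a listed thing).
The state is a dict: "clock": time; "joint_pos": joint angles; "joint_vel": joint speeds; "tau": joint torques, N m; "eef_pos": TCP position; "tool_rot": TCP orientation; "ft_force": force on the tool from outside, world axes, zero at the start; "ft_torque": the same for the moment, N m; "grip_width": finger opening in m; "grasp_force": force on a finger pad.
Only numpy, scipy, OpenCV 4.12 (cv2) and the standard library are available. Lean on these libraries where they do the work, as an engineer would, in place of code of your own. Each camera call takes 0.05 s, during which the arm holds its last target. There are 200 camera calls.

## Working session

There is one attempt and no reset: what is moved stays moved. The work goes in short steps, Python scripts to look and compute and a shell command to move; the robot and the scene stay as the last step left them, time stands still between calls to the robot, and variables do not carry over. Pictures are saved under pics/ and viewed, at most 12 in all, crops included, and the job is handed in when it is done.

```bash
mkdir -p pics; ls
cat > h.py <<'E'
from workcell import bot
import numpy as np, cv2
def w(cam,p):
    T=np.array(bot.calibration(cam)["pose"]); return (T@np.r_[p,1])[:3]
def px(cam,P):
    c=bot.calibration(cam);T=np.linalg.inv(np.array(c["pose"]));q=(T@np.r_[P,1])[:3]
    K=np.array(c["intrinsics"]);u=K@np.array([q[0],-q[1],-q[2]]);return u[:2]/u[2]
def cloud(cam,d):
    c=bot.calibration(cam);K=np.array(c["intrinsics"]);T=np.array(c["pose"])
    v,u=np.mgrid[:480,:640];x=(u-K[0,2])/K[0,0]*d;y=(v-K[1,2])/K[1,1]*d
    return np.stack([x,-y,-d],-1)@T[:3,:3].T+T[:3,3]
E
python3 - <<'E'
from h import *
for c in("top","side"):
    p,d=bot.camera(c);cv2.imwrite(f"pics/{c}0.png",p[:,:,::-1]);np.save(c+"0.npy",d)
    k=bot.calibration(c);print(c,np.round(k["pose"],3).tolist(),np.round(k["intrinsics"],1).tolist(),[x for x in k if x not in("pose","intrinsics")])
    for l in("plate_a_center","picker_grip","stand_hole","mouth","lane","magazine","picker_tip"):
        for r in bot.tip_of(l,c)[:4]:
            P=w(c,r["at"]);print(l,P.round(3),px(c,P).round(),round(r["confidence"],2))
print(bot.tcp_to_grasp,bot.get_obs())
E
```

```text
pics
top [[-0.013, 0.99, -0.138, 0.338], [-1.0, -0.015, -0.012, -0.06], [-0.014, 0.138, 0.99, 1.264], [0.0, 0.0, 0.0, 1.0]] [[568.7, 0.0, 320.7], [0.0, 568.7, 238.4], [0.0, 0.0, 1.0]] []
plate_a_center [0.53  0.08  0.006] [265. 232.] 0.79
picker_grip [ 0.312 -0.276  0.147] [441. 329.] 0.92
picker_grip [ 0.318 -0.41   0.144] [509. 325.] 0.77
picker_grip [ 0.423 -0.375  0.159] [491. 271.] 0.68
stand_hole [ 0.426 -0.377  0.131] [487. 271.] 0.82
stand_hole [ 0.599 -0.002 -0.001] [301. 202.] 0.29
mouth [0.498 0.293 0.077] [160. 243.] 0.58
lane [ 0.514 -0.138 -0.001] [362. 238.] 0.94
magazine [ 0.497  0.293 -0.002] [171. 248.] 0.96
picker_tip [ 0.314 -0.279 -0.004] [428. 327.] 0.84
picker_tip [ 0.283 -0.345  0.   ] [460. 341.] 0.65
picker_tip [ 0.316 -0.411  0.001] [489. 326.] 0.63
side [[-0.998, 0.024, -0.056, 0.442], [-0.058, -0.652, 0.756, 0.659], [-0.018, 0.758, 0.653, 0.743], [0.0, 0.0, 0.0, 1.0]] [[461.5, 0.0, 314.6], [0.0, 461.5, 231.1], [0.0, 0.0, 1.0]] []
plate_a_center [0.533 0.081 0.002] [293. 322.] 0.88
plate_a_center [ 0.43   0.036 -0.   ] [344. 307.] 0.5
picker_grip [ 0.318 -
[... 610 characters left out ...]

0.0539 {'clock': 0.8, 'joint_pos': array([1.15199888e+00, 2.40540211e-01, 5.02186245e-03, 1.33516951e+00,
       3.13580640e-05, 1.57082416e+00]), 'joint_vel': array([-0.00010243,  0.00170882,  0.00227531, -0.00041525,  0.00049454,
       -0.00012207]), 'tau': array([ 2.50942765e-03, -3.72151566e+01,  2.52678466e+01,  8.76750073e-04,
        1.22185461e-04, -1.69712087e-05]), 'eef_pos': array([0.20333062, 0.45680614, 0.30394472]), 'tool_rot': array([ 2.07885405e-01,  9.78153186e-01,  5.63092046e-05, -4.06345286e-06]), 'ft_force': array([ 0.67341291,  0.14910278, -0.05501986]), 'ft_torque': array([-0.00567739,  0.04065001,  0.02144987]), 'grasp_force': 0.0, 'grip_width': 0.08542370261229716}
```

View pics/top0.png

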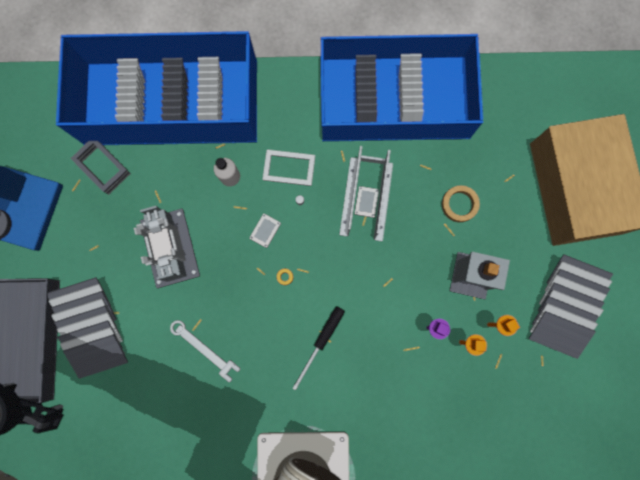

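View pics/side0.png

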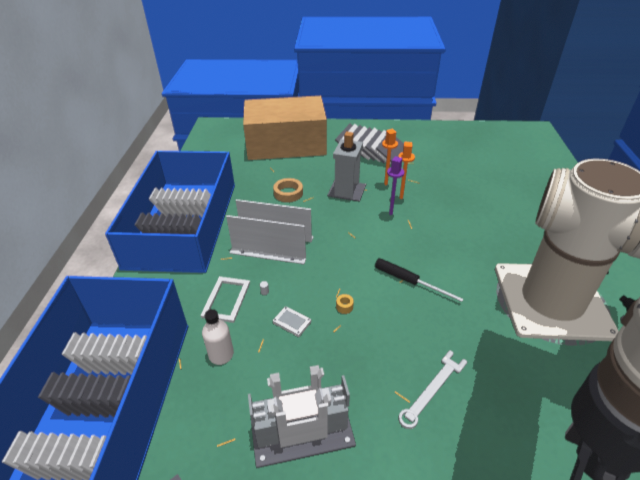

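Candidates. Plate A: plate at top-image px (265,230); the open frame (289,167) and bin contents are not it. Plate B: in the lane at px (367,202). Picker: wooden/black one in the stand at px (491,270); orange (508,325), (476,345) and purple (440,330) are look-alikes and rejected. Next, a close crop plus precise poses.

```bash
cat > m.py <<'E'
from h import *
def rect(C,c,r,z0,z1,name,mask=None):
    m=(np.hypot(C[...,0]-c[0],C[...,1]-c[1])<r)&(C[...,2]>z0)&(C[...,2]<z1)
    if mask is not None:m&=mask
    P=C[m]
    if len(P)<6: print(name,"few",len(P));return
    (x,y),(a,b),t=cv2.minAreaRect((P[:,:2]*1000).astype(np.float32))
    if a<b:a,b,t=b,a,t+90
    print(name,len(P),"c",round(x,1),round(y,1),"size",round(a,1),round(b,1),"long axis deg",round((t+90)%180-90,1),"z",np.percentile(P[:,2],[5,50,95]).round(4))
    return P
E
python3 - <<'E'
from m import *
p=cv2.imread("pics/top0.png")
D={c:cloud(c,np.load(c+"0.npy")) for c in("top","side")}
for c,C in D.items():
    print(c,"bench z",np.median(C[np.hypot(C[...,0]-.45,C[...,1]-.0)<.03][:,2]))
    rect(C,(.53,.08),.05,.005,.02,"plateA")
    rect(C,(.55,-.138),.12,.08,.12,"lane walls")
    rect(C,(.60,-.14),.13,.0015,.012,"lane low")
    rect(C,(.585,-.14),.05,.006,.02,"plate B")
    rect(C,(.425,-.375),.07,.128,.142,"stand top")
    rect(C,(.425,-.375),.05,.155,.18,"grip top")
    rect(C,(.498,.295),.12,.109,.13,"mag guides")
    rect(C,(.498,.295),.12,.097,.108,"mag backs")
    rect(C,(.498,.295),.12,.004,.012,"mag foot")
    rect(C,(.498,.295),.04,.068,.078,"follower")
def crop(u,v,r):return cv2.resize(p[v-r:v+r,u-r:u+r],(300,300),interpolation=cv2.INTER_CUBIC)
cv2.imwrite("pics/crop.png",np.vstack([np.hstack([crop(265,230,30),crop(367,200,50)]),np.hstack([crop(485,275,40),crop(168,245,45)])]))
E
```

```text
top bench z -0.0005064944474347799
plateA 567 c 537.3 77.1 size 89.4 83.3 long axis deg -85.2 z [0.0056 0.0095 0.0144]
lane walls 328 c 589.4 -145.9 size 152.4 64.0 long axis deg -9.1 z [0.0863 0.0986 0.1028]
lane low 2740 c 599.7 -140.6 size 258.2 255.5 long axis deg -46.6 z [0.0016 0.0033 0.0103]
plate B 544 c 589.9 -144.3 size 92.2 78.0 long axis deg 75.7 z [0.0065 0.0097 0.0138]
stand top 1002 c 426.9 -375.9 size 77.7 60.9 long axis deg 76.4 z [0.1306 0.1345 0.1404]
grip top 142 c 426.7 -375.5 size 20.7 20.4 long axis deg 77.1 z [0.1612 0.174  0.1781]
mag guides 229 c 497.7 294.5 size 85.8 68.5 long axis deg 14.9 z [0.1103 0.1165 0.1214]
mag backs 119 c 497.7 293.2 size 150.7 57.1 long axis deg 14.1 z [0.098  0.1031 0.1074]
mag foot 1227 c 494.9 296.7 size 235.4 228.6 long axis deg 37.7 z [0.0042 0.0069 0.0107]
follower 581 c 498.4 294.4 size 75.9 59.5 long axis deg 17.4 z [0.0693 0.0732 0.077 ]
side bench z -2.955655203740193e-05
plateA 609 c 535.0 82.5 size 65.1 45.4 long axis deg -29.6 z [0.0071 0.01   0.0123]
lane walls 1015 c 590.3 -143.7 size 151.4 69.7 long axis deg -9.5 z [0.0809 0.0912 0.1005]
lane low 948 c 592.1 -111.8 size 254.9 193.8 long axis deg 17.8 z [0.0016 0.0029 0.01  ]
plate B 148 c 589.9 -109.7 size 82.0 12.4 long axis deg -9.4 z [0.0066 0.0131 0.0191]
stand top 360 c 427.5 -373.4 size 82.5 60.8 long axis deg 75.1 z [0.1296 0.1348 0.141 ]
grip top 95 c 427.4 -372.9 size 26.5 20.0 long axis deg 74.5 z [0.157  0.1697 0.1768]
mag guides 423 c 499.1 296.0 size 86.3 69.1 long axis deg 15.3 z [0.1105 0.1172 0.1204]
mag backs 296 c 498.7 296.8 size 150.4 58.5 long axis deg 15.3 z [0.098  0.1032 0.1071]
mag foot 1932 c 507.1 293.4 size 215.6 180.7 long axis deg 40.0 z [0.0056 0.0081 0.0105]
follower 1152 c 497.7 295.8 size 64.4 60.6 long axis deg 15.0 z [0.0698 0.0738 0.0758]
```

View pics/crop.png

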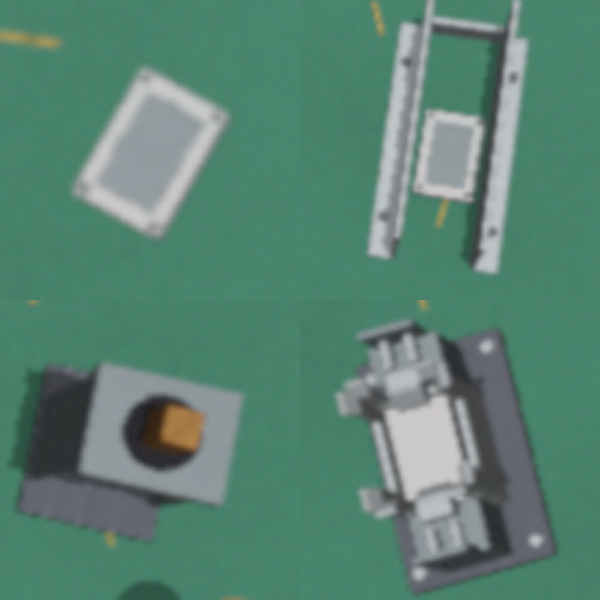

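The crops confirm plate A (top left), plate B in the lane (top right), the wooden-grip picker in the stand (bottom left) and the magazine (bottom right). Refining with colour masks.

```bash
cat >> m.py <<'E'
def plane(cam,uv,z):
    c=bot.calibration(cam);K=np.array(c["intrinsics"]);T=np.array(c["pose"])
    d=np.c_[(uv[:,0]-K[0,2])/K[0,0],-(uv[:,1]-K[1,2])/K[1,1],-np.ones(len(uv))]@T[:3,:3].T
    s=(z-T[2,3])/d[:,2];return T[:3,3]+d*s[:,None]
def plate(cam,img,c,r=.055,name="plate",z=.01):
    # plate: grey/white blob around world point c, outline projected to plane z
    S=cv2.cvtColor(img,cv2.COLOR_BGR2HSV);m=((S[...,1]<70)&(S[...,2]>90)).astype(np.uint8)
    u=px(cam,[c[0],c[1],z]).astype(int);n,L=cv2.connectedComponents(m,connectivity=4)
    l=L[u[1],u[0]];M=(L==l).astype(np.uint8)
    cn=max(cv2.findContours(M,0,2)[0],key=cv2.contourArea).reshape(-1,2)
    P=plane(cam,cn.astype(float),z)*1000
    (x,y),(a,b),t=cv2.minAreaRect(P[:,:2].astype(np.float32))
    if a<b:a,b,t=b,a,t+90
    print(cam,name,l,"c",round(x,1),round(y,1),"size",round(a,1),round(b,1),"deg",round((t+90)%180-90,1))
E
python3 - <<'E'
from m import *
for c in("top","side"):
    img=cv2.imread(f"pics/{c}0.png")
    plate(c,img,(.535,.08),name="A")
    if c=="top":plate(c,img,(.59,-.144),name="B")
    D=cloud(c,np.load(c+"0.npy"))
    # lane frame using yaw -9.3
    t=np.deg2rad(-9.3);e=np.array([np.cos(t),np.sin(t)]);n=np.array([-e[1],e[0]])
    Q=D[...,:2]-np.array([.514,-.138]);X=Q@e;Y=Q@n;Z=D[...,2]
    S=cv2.cvtColor(img,cv2.COLOR_BGR2HSV)[...,1]<60
    for nm,z0,z1 in(("tops",.09,.105),("flange",.001,.006)):
        m=(abs(Y)<.06)&(X>-.05)&(X<.22)&(Z>z0)&(Z<z1)&S&((abs(Y)>.03)|(nm=="tops"))
        print(c,nm,m.sum(),"X",np.percentile(X[m],[0,1,2,5,98,100]).round(4),"Y",np.percentile(Y[m],[1,5,20,80,95,99]).round(4))
        if nm=="tops":
            for s in(1,-1):
                k=m&(s*Y>.0)&(X<.165)
                if k.sum()>30:f=np.polyfit(X[k],Y[k],1);print(s,k.sum(),"slope deg",np.rad2deg(f[0]),"y0",f[1])
E
```

```text
top A 191 c 533.4 79.8 size 67.5 48.4 deg -29.1
top B 82 c 615.7 -150.1 size 210.1 99.3 deg -9.1
top tops 348 X [-0.0006  0.001   0.0027  0.0086  0.176   0.1802] Y [-0.0275 -0.0271 -0.0259  0.0348  0.0361  0.0365]
1 149 slope deg 0.17392954217490236 y0 0.0342573562726569
-1 169 slope deg 0.2214536933272684 y0 -0.02562131588099465
top flange 593 X [-0.001   0.0006  0.0018  0.0066  0.1791  0.2046] Y [-0.0446 -0.0429 -0.0388  0.0479  0.0516  0.0531]
side A 193 c 534.6 83.9 size 69.6 51.8 deg -29.5
side tops 671 X [0.0005 0.0011 0.003  0.0081 0.1754 0.1809] Y [-0.026  -0.0246 -0.0224  0.0382  0.0399  0.0405]
1 322 slope deg 0.10921989048956272 y0 0.03747774220036618
-1 296 slope deg 0.03659718158525793 y0 -0.02222006279515386
side flange 436 X [0.0006 0.0015 0.0023 0.0066 0.176  0.181 ] Y [0.0347 0.0369 0.0394 0.0519 0.0548 0.0561]
```

```bash
python3 -m jog '[0.413,-0.47,0,0,0,-0.047,0.413,-0.47,0,0,0,-0.047,0.413,-0.47,0,0,0,-0.047,0.413,-0.47,0,0,0,-0.047,0.413,-0.47,0,0,0,-0.047,0.413,-0.47,0,0,0,-0.047,0.413,-0.47,0,0,0,-0.047,0.413,-0.47,0,0,0,-0.047,0.413,-0.47,0,0,0,-0.047,0.413,-0.47,-0.03,0,0,-0.047]' 0.45
python3 -m jog '[0,0,0,0,0,0]'
```

```text
clock: 1.63
eef_pos: [0.4797, 0.1427, 0.2977]
tool_rot: [0.254, 0.967, 0.001, 0.002]
ft_force: [1.1, -0.1, 0.7]
grip_width: 0.0616
grasp_force: 0.0
clock: 1.72
eef_pos: [0.4815, 0.1392, 0.2949]
tool_rot: [0.258, 0.966, -0.001, 0.001]
ft_force: [0.4, 0.2, -0.3]
grip_width: 0.0623
grasp_force: 0.0
```

```bash
python3 -m jog '[0.066,-0.072,-0.06,0,0,0,0.066,-0.072,-0.12,0,0,0,0.066,-0.072,-0.2,0,0,0,0.066,-0.072,-0.2,0,0,0,0.066,-0.072,-0.2,0,0,0,0.066,-0.072,-0.2,0,0,0,0.066,-0.072,-0.2,0,0,0]'
python3 - <<'E'
from m import *
for c in("top","side"):
    p,d=bot.camera(c);cv2.imwrite(f"pics/{c}1.png",p[:,:,::-1])
o=bot.get_obs();print(o["eef_pos"],o["tool_rot"],px("side",[.534,.0812,.01]),px("side",o["eef_pos"]-[0,0,.073]))
s=cv2.imread("pics/side1.png")[220:400,200:400];cv2.imwrite("pics/s1.png",cv2.resize(s,None,fx=3,fy=3))
E
```

```text
clock: 2.3
eef_pos: [0.5298, 0.0868, 0.1352]
tool_rot: [0.254, 0.967, -0.001, -0.002]
ft_force: [-0.1, 0.5, 0.1]
grip_width: 0.0612
grasp_force: 0.0
[0.53175648 0.08747129 0.13802744] [2.53327415e-01 9.67379293e-01 7.20038513e-04 1.41603520e-03] [291.86358018 319.45382085] [291.27084356 303.85484109]
```

View pics/s1.png

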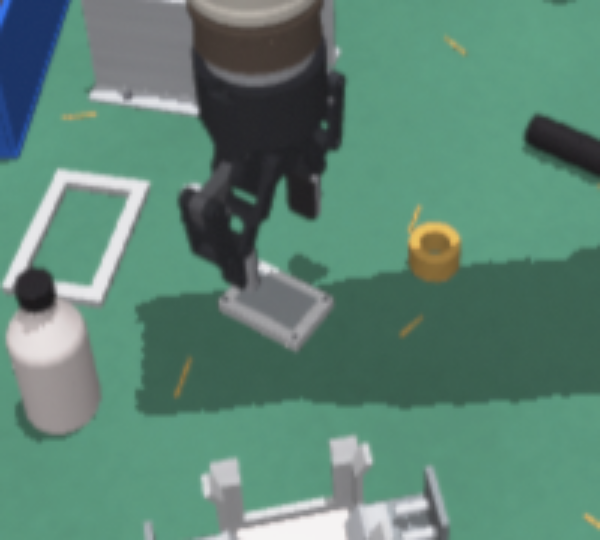

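```bash
python3 -m jog '[0,0,0,0,0,0,0,0,0,0,0,0,0,0,0,0,0,0]'; python3 -c "
from m import *
import time
for i in range(4):
    bot.camera('side');o=bot.get_obs();print(o['eef_pos'].round(4),o['tool_rot'].round(4))"
```

```text
clock: 2.65
eef_pos: [0.5315, 0.0873, 0.1379]
tool_rot: [0.253, 0.967, 0.001, 0.002]
ft_force: [-0.8, -0.4, -0.1]
grip_width: 0.0623
grasp_force: 0.0
[0.5313 0.0872 0.1375] [2.534e-01 9.674e-01 5.000e-04 1.200e-03]
[0.5311 0.0871 0.1372] [2.534e-01 9.674e-01 4.000e-04 9.000e-04]
[0.5309 0.087  0.1368] [2.535e-01 9.673e-01 3.000e-04 6.000e-04]
[0.5308 0.0869 0.1366] [2.535e-01 9.673e-01 2.000e-04 4.000e-04]
```

```bash
python3 -m jog '[0.0045,-0.0065,-0.02,0,0,0,0.0045,-0.0065,-0.04,0,0,0,0.0045,-0.0065,-0.05,0,0,0,0.0045,-0.0065,-0.06,0,0,0,0.0045,-0.0065,-0.063,0,0,0,0.0045,-0.0065,-0.063,0,0,0,0.0045,-0.0065,-0.063,0,0,0,0.0045,-0.0065,-0.063,0,0,0]';python3 -m jog '[0,0,-0.003,0,0,0,0,0,-0.006,0,0,0,0,0,-0.009,0,0,0,0,0,-0.009,0,0,0,0,0,-0.009,0,0,0]'
```

```text
clock: 3.52
eef_pos: [0.5348, 0.0817, 0.0864]
tool_rot: [0.254, 0.967, 0.0, 0.001]
ft_force: [0.1, 0.2, -1.0]
grip_width: 0.0618
grasp_force: 0.0
clock: 3.93
eef_pos: [0.5341, 0.0815, 0.0783]
tool_rot: [0.254, 0.967, -0.0, -0.0]
ft_force: [0.3, 0.5, -0.5]
grip_width: 0.062
grasp_force: 0.0
```

```bash
python3 -m jog '[0,0,-0.0025,0,0,0,0,0,-0.005,0,0,0,0,0,-0.005,0,0,0]';python3 - <<'E'
from m import *
p,d=bot.camera("side")
u=px("side",[.534,.0812,.03]).astype(int)
s=p[u[1]-60:u[1]+50,u[0]-70:u[0]+70,::-1];cv2.imwrite("pics/s2.png",cv2.resize(s,None,fx=5,fy=5,interpolation=2))
E
```

```text
clock: 4.18
eef_pos: [0.534, 0.0815, 0.074]
tool_rot: [0.254, 0.967, -0.0, -0.0]
ft_force: [0.7, -0.5, 0.2]
grip_width: 0.0617
grasp_force: 0.0
```

View pics/s2.png

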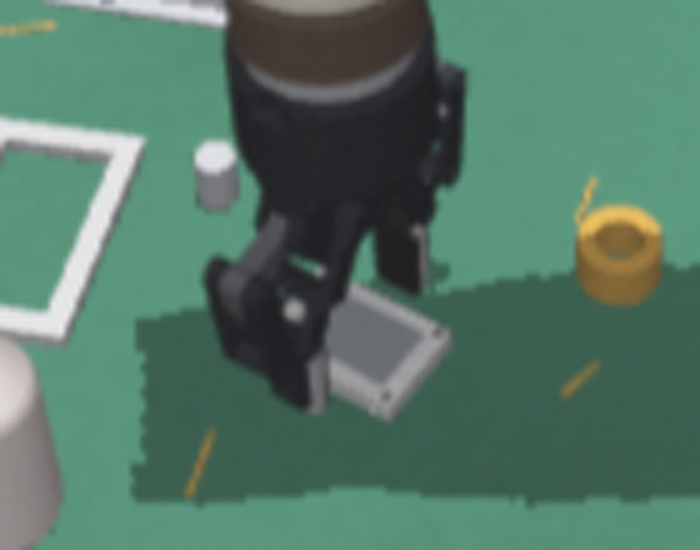

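```bash
python3 -m jog '[0,0,0,0,0,0,0,0,0,0,0,0,0,0,0,0,0,0,0,0,0,0,0,0,0,0,0,0,0,0]' -1; python3 -m jog '[0,0,0.02,0,0,0,0,0,0.06,0,0,0,0,0,0.1,0,0,0,0,0,0.13,0,0,0,0,0,0.13,0,0,0,0,0,0.13,0,0,0]'
```

```text
clock: 4.65
eef_pos: [0.5346, 0.0816, 0.075]
tool_rot: [0.254, 0.967, 0.0, 0.0]
ft_force: [-0.0, -0.3, 4.4]
grip_width: 0.0421
grasp_force: 61.2
clock: 5.15
eef_pos: [0.5352, 0.0817, 0.1798]
tool_rot: [0.254, 0.967, 0.001, 0.002]
ft_force: [0.3, 0.3, -1.5]
grip_width: 0.0418
grasp_force: 61.0
```

```bash
python3 -m jog '[-0.005,0.03,0.04,0,0,0.06,-0.01,0.07,0.05,0,0,0.12,-0.02,0.11,0.05,0,0,0.18,-0.03,0.16,0.05,0,0,0.24,-0.035,0.21,0.05,0,0,0.3,-0.04,0.25,0.05,0,0,0.36,-0.045,0.268,0.05,0,0,0.388,-0.045,0.268,0.05,0,0,0.388,-0.045,0.268,0.05,0,0,0.388,-0.045,0.268,0.05,0,0,0.388]'; python3 -m jog '[0,0,0,0,0,0,0,0,0,0,0,0]'
python3 - <<'E'
from m import *
o=bot.get_obs();q=o["tool_rot"];print(o["eef_pos"].round(4),np.rad2deg(np.arctan2(q[1]**2-q[0]**2,2*q[0]*q[1])))
for c in("top","side"):
    p,d=bot.camera(c);cv2.imwrite(f"pics/{c}3.png",p[:,:,::-1])
    C=cloud(c,d)
    S=cv2.cvtColor(p,cv2.COLOR_RGB2HSV);m=(S[...,2]>90)
    rect(C,(.498,.295),.06,.131,.16,"held",m)
u=px("side",[.498,.295,.13]).astype(int)
p=cv2.imread("pics/side3.png");s=p[u[1]-80:u[1]+80,u[0]-100:u[0]+100];cv2.imwrite("pics/s3.png",cv2.resize(s,None,fx=4,fy=3.7,interpolation=2))
E
```

```text
clock: 5.98
eef_pos: [0.4977, 0.295, 0.2168]
tool_rot: [-0.131, 0.991, -0.001, -0.001]
ft_force: [0.7, -0.2, -0.8]
grip_width: 0.0416
grasp_force: 61.3
clock: 6.15
eef_pos: [0.4985, 0.2946, 0.2181]
tool_rot: [-0.13, 0.992, -0.0, -0.0]
ft_force: [0.3, -0.5, -0.0]
grip_width: 0.0416
grasp_force: 61.3
[0.4985 0.2946 0.2181] 104.94259614738586
held 334 c 499.1 287.9 size 67.1 52.4 long axis deg 10.5 z [0.1478 0.1526 0.1561]
held 669 c 498.0 301.8 size 63.9 56.7 long axis deg 14.9 z [0.1477 0.1535 0.1554]
```

View pics/s3.png

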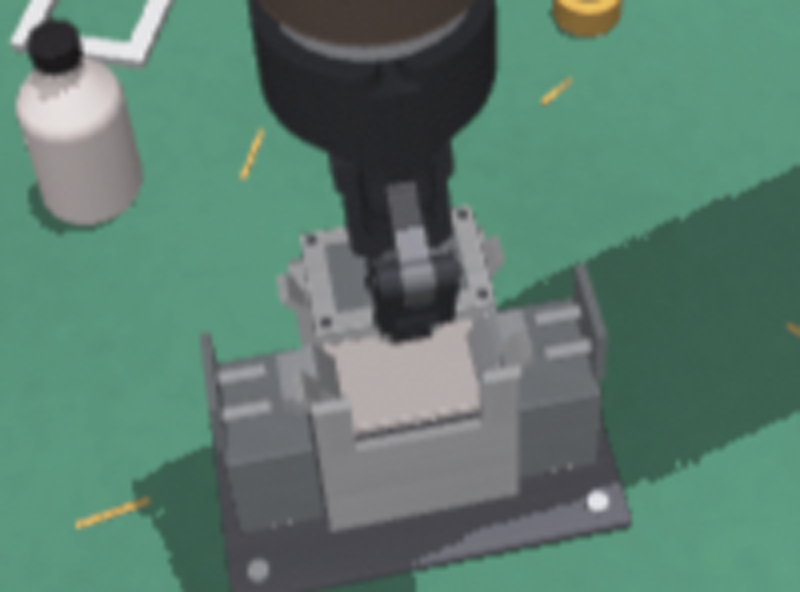

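Run:
```python
from m import *
u=px("side",[.498,.295,.13]).astype(int)
uv=np.array([[312,240],[462,213],[327,322],[483,293]])/[4,3.7]+u-[100,80]
P=plane("side",uv,.1535);print(P.round(4),P.mean(0).round(4))
```

```text
[[0.5304 0.2853 0.1535]
 [0.4765 0.2705 0.1535]
 [0.5208 0.3201 0.1535]
 [0.467  0.3054 0.1535]] [0.4987 0.2953 0.1535]
```

```bash
python3 -m jog '[0,0.001,-0.015,0,0,0,0,0.001,-0.03,0,0,0,0,0.001,-0.045,0,0,0,0,0.001,-0.055,0,0,0,0,0.001,-0.062,0,0,0,0,0.001,-0.066,0,0,0,0,0.001,-0.066,0,0,0]'; python3 -m jog '[0,0,0,0,0,0,0,0,0,0,0,0,0,0,0,0,0,0]' 0.5;  python3 -m jog '[0,0,0.02,0,0,0,0,0,0.05,0,0,0,0,0,0.08,0,0,0,0,0,0.08,0,0,0,0,0,0.08,0,0,0]';python3 -m jog '[0,0,0,0,0,0,0,0,0,0,0,0,0,0,0,0,0,0,0,0,0,0,0,0]' -1
python3 - <<'E'
from m import *
for c in("top","side"):
    p,d=bot.camera(c);cv2.imwrite(f"pics/{c}4.png",p[:,:,::-1])
    rect(cloud(c,d),(.4985,.2955),.03,.06,.107,"in mag")
E
```

```text
clock: 6.83
eef_pos: [0.4981, 0.2964, 0.1652]
tool_rot: [-0.131, 0.991, -0.0, -0.0]
ft_force: [-0.8, 0.4, -1.1]
grip_width: 0.0419
grasp_force: 61.3
clock: 7.08
eef_pos: [0.4988, 0.297, 0.1665]
tool_rot: [-0.131, 0.991, 0.0, 0.001]
ft_force: [0.0, 0.1, -0.2]
grip_width: 0.0639
grasp_force: 0.0
clock: 7.5
eef_pos: [0.4993, 0.2975, 0.2321]
tool_rot: [-0.131, 0.991, 0.001, 0.002]
ft_force: [-0.4, -0.3, -0.6]
grip_width: 0.064
grasp_force: 0.0
clock: 7.83
eef_pos: [0.4978, 0.2965, 0.2286]
tool_rot: [-0.131, 0.991, -0.0, -0.001]
ft_force: [-1.5, -0.4, -0.4]
grip_width: 0.0158
grasp_force: 0.0
in mag 430 c 493.7 290.7 size 56.7 46.0 long axis deg -53.2 z [0.0725 0.0979 0.1021]
in mag 1238 c 497.2 300.2 size 59.7 49.9 long axis deg 16.4 z [0.0719 0.0987 0.1012]
```

```bash
python3 -m jog '[0,-0.001,-0.02,0,0,0,0,-0.001,-0.04,0,0,0,0,-0.001,-0.055,0,0,0,0,-0.001,-0.06,0,0,0]';python3 -m jog '[0,0,-0.006,0,0,0,0,0,-0.012,0,0,0,0,0,-0.018,0,0,0,0,0,-0.024,0,0,0,0,0,-0.027,0,0,0]';python3 -m jog '[0,0,-0.003,0,0,0,0,0,-0.006,0,0,0,0,0,-0.009,0,0,0,0,0,-0.009,0,0,0]'
```

```text
clock: 8.27
eef_pos: [0.4972, 0.2953, 0.1792]
tool_rot: [-0.131, 0.991, -0.001, -0.002]
ft_force: [0.2, 0.0, -0.3]
grip_width: -0.0
grasp_force: 0.0
clock: 8.68
eef_pos: [0.4997, 0.2969, 0.1631]
tool_rot: [-0.131, 0.991, 0.001, 0.003]
ft_force: [-3.3, -1.8, 16.5]
grip_width: -0.0001
grasp_force: 8.4
clock: 9.02
eef_pos: [0.4977, 0.2963, 0.1547]
tool_rot: [-0.131, 0.991, 0.001, 0.0]
ft_force: [-4.8, -0.6, 8.3]
grip_width: -0.0
grasp_force: 4.3
```

```bash
python3 -m jog '[0,0,-0.003,0,0,0,0,0,-0.006,0,0,0,0,0,-0.006,0,0,0,0,0,-0.006,0,0,0]';python3 -m jog '[0,0,-0.003,0,0,0,0,0,-0.005,0,0,0,0,0,-0.005,0,0,0,0,0,-0.005,0,0,0]'
python3 - <<'E'
from m import *
p,d=bot.camera("side");cv2.imwrite("pics/side5.png",p[:,:,::-1])
rect(cloud("side",d),(.4985,.2955),.03,.05,.107,"in mag")
E
```

```text
clock: 9.35
eef_pos: [0.4979, 0.2964, 0.1502]
tool_rot: [-0.131, 0.991, 0.001, 0.0]
ft_force: [-3.3, -1.1, 6.8]
grip_width: 0.0004
grasp_force: 3.4
clock: 9.68
eef_pos: [0.4989, 0.2965, 0.1445]
tool_rot: [-0.131, 0.991, 0.001, 0.001]
ft_force: [-0.2, 2.4, 3.3]
grip_width: -0.0002
grasp_force: 1.4
in mag 597 c 498.1 299.3 size 58.8 52.3 long axis deg 6.6 z [0.0622 0.0723 0.0828]
```

```bash
python3 -m jog '[0,0,0.02,0,0,0,0,0,0.06,0,0,0,0,0,0.11,0,0,0,0,0,0.14,0,0,0,0,0,0.14,0,0,0,0,0,0.14,0,0,0,0,0,0.14,0,0,0]'
python3 - <<'E'
from m import *
p,d=bot.camera("side");cv2.imwrite("pics/side6.png",p[:,:,::-1])
C=cloud("side",d);rect(C,(.4985,.2955),.03,.05,.107,"in mag")
u=px("side",[.498,.295,.08]).astype(int)
s=p[u[1]-75:u[1]+75,u[0]-80:u[0]+80,::-1];cv2.imwrite("pics/s6.png",cv2.resize(s,None,fx=4,fy=4,interpolation=2))
E
```

```text
clock: 10.32
eef_pos: [0.4978, 0.2955, 0.255]
tool_rot: [-0.131, 0.991, -0.001, -0.001]
ft_force: [-0.0, -0.2, -0.4]
grip_width: -0.0002
grasp_force: 0.0
in mag 1130 c 498.8 295.9 size 59.1 58.7 long axis deg -87.3 z [0.0673 0.0751 0.0791]
```

View pics/s6.png

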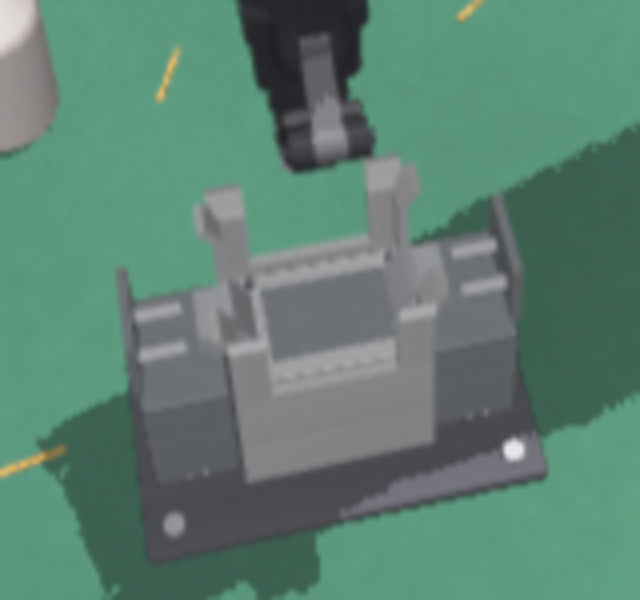

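```bash
python3 -c "
from m import *
print(np.rad2deg(bot.get_obs()['joint_pos']).round(1))"
```

```text
[30.7 24.2  7.6 73.6 -0.  15.6]
```

```bash
python3 -m jog '[-0.089,-0.839,0.045,0,0,-0.251,-0.089,-0.839,0.045,0,0,-0.251,-0.089,-0.839,0.045,0,0,-0.251,-0.089,-0.839,0.045,0,0,-0.251,-0.089,-0.839,0.045,0,0,-0.251,-0.089,-0.839,0.045,0,0,-0.251,-0.089,-0.839,0.045,0,0,-0.251,-0.089,-0.839,0.045,0,0,-0.251,-0.089,-0.839,0.045,0,0,-0.251,-0.089,-0.839,0.045,0,0,-0.251]' 0.1; python3 -m jog '[0,0,0,0,0,0]'
python3 - <<'E'
from m import *
o=bot.get_obs();q=o["tool_rot"];a=np.rad2deg(np.arctan2(q[1]**2-q[0]**2,2*q[0]*q[1]))
print(o["eef_pos"],a,(np.array([.4272,-.3748,.29])-o["eef_pos"])/.8,np.deg2rad(76.2-a)/2)
E
```

```text
clock: 11.2
eef_pos: [0.4528, -0.1195, 0.2766]
tool_rot: [0.119, 0.993, 0.0, -0.002]
ft_force: [0.1, 0.3, 0.5]
grip_width: 0.0467
grasp_force: 0.0
clock: 11.28
eef_pos: [0.4527, -0.1241, 0.2769]
tool_rot: [0.124, 0.992, -0.002, -0.001]
ft_force: [0.7, 0.7, 1.1]
grip_width: 0.0472
grasp_force: 0.0
[ 0.45267152 -0.12407648  0.27694787] 75.76507215916864 [-0.0318394  -0.31340441  0.01631516] 0.0037954614155485643
```

```bash
python3 -m jog '[-0.032,-0.313,0.017,0,0,0,-0.032,-0.313,0.017,0,0,0,-0.032,-0.313,0.017,0,0,0,-0.032,-0.313,0.017,0,0,0,-0.032,-0.313,0.017,0,0,0,-0.032,-0.313,0.017,0,0,0,-0.032,-0.313,0.017,0,0,0,-0.032,-0.313,0.017,0,0,0,-0.032,-0.313,0.017,0,0,0,-0.032,-0.313,0.017,0,0,0]'; python3 -m jog '[0,0,0,0,0,0,0,0,0,0,0,0]'
python3 - <<'E'
from m import *
for c in("top","side"):
    p,d=bot.camera(c);cv2.imwrite(f"pics/{c}7.png",p[:,:,::-1])
o=bot.get_obs();q=o["tool_rot"];a=np.rad2deg(np.arctan2(q[1]**2-q[0]**2,2*q[0]*q[1]))
print(o["eef_pos"],a,(np.array([.4272,-.3748,.29])-o["eef_pos"])/.8,np.deg2rad(76.2-a)/2)
u=px("side",[.427,-.375,.18]).astype(int)
p=cv2.imread("pics/side7.png");s=p[u[1]-45:u[1]+55,u[0]-55:u[0]+75];cv2.imwrite("pics/s7.png",cv2.resize(s,None,fx=5,fy=5,interpolation=2))
E
```

```text
clock: 12.12
eef_pos: [0.4287, -0.3666, 0.2907]
tool_rot: [0.118, 0.993, 0.001, -0.001]
ft_force: [-0.3, 0.4, 0.8]
grip_width: 0.0471
grasp_force: 0.0
clock: 12.28
eef_pos: [0.4292, -0.3667, 0.2919]
tool_rot: [0.118, 0.993, 0.0, -0.0]
ft_force: [0.1, -0.0, 0.0]
grip_width: 0.0472
grasp_force: 0.0
[ 0.4291772  -0.36714533  0.29215664] 76.41557165033866 [-0.0024715  -0.00956834 -0.0026958 ] -0.001881217536183783
```

View pics/s7.png

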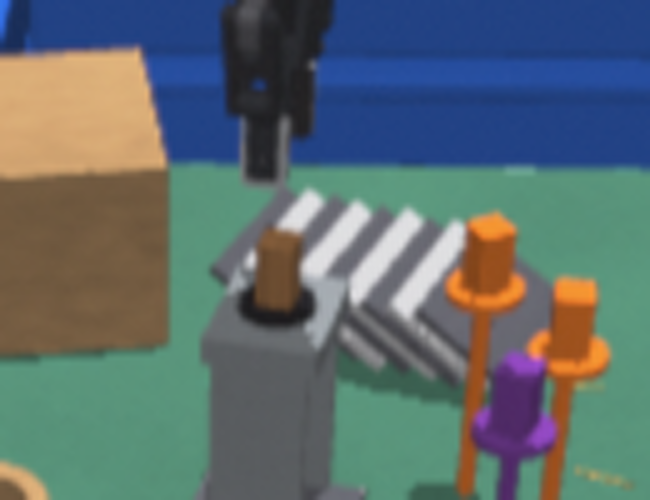

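```bash
python3 -m jog '[-0.0025,-0.0095,0,0,0,0,-0.0025,-0.0095,-0.02,0,0,0,-0.0025,-0.0095,-0.04,0,0,0,-0.0025,-0.0095,-0.06,0,0,0,-0.0025,-0.0095,-0.075,0,0,0,-0.0025,-0.0095,-0.083,0,0,0,-0.0025,-0.0095,-0.083,0,0,0,-0.0025,-0.0095,-0.083,0,0,0,-0.0025,-0.0095,-0.083,0,0,0]';python3 -m jog '[0,0,0,0,0,0,0,0,0,0,0,0,0,0,0,0,0,0,0,0,0,0,0,0]' -1
```

```text
clock: 13.13
eef_pos: [0.4272, -0.3763, 0.2265]
tool_rot: [0.119, 0.993, -0.001, 0.001]
ft_force: [-0.2, -0.5, 0.4]
grip_width: 0.0471
grasp_force: 0.0
clock: 13.47
eef_pos: [0.4272, -0.3761, 0.2266]
tool_rot: [0.119, 0.993, -0.001, 0.001]
ft_force: [-0.3, -0.2, 3.6]
grip_width: 0.0188
grasp_force: 59.4
```

```bash
python3 - <<'E'
from m import *
uv=np.array([[430,110],[482,115],[472,200],[417,190]],float);uv=np.c_[317+(uv[:,0]-300)/3,150+uv[:,1]/3]
P=plane("top",uv,.01)[:,:2]; print(P.round(4),P.mean(0))
t=np.deg2rad(-9.2);e=np.array([np.cos(t),np.sin(t)]);n=np.array([-e[1],e[0]])
o=np.array([.515,-.1325])
print("lane frame corners",((P-o)@np.c_[e,n]).round(4), ((P.mean(0)-o)@np.c_[e,n]).round(4))
for X in(.15,.14,.13,.12,.11,.0,-.07,-.1):print(X,(o+e*X).round(4))
img=cv2.imread("pics/top0.png");S=cv2.cvtColor(img,cv2.COLOR_BGR2HSV)
D=cloud("top",np.load("top0.npy"));Q=(D[...,:2]-o)@np.c_[e,n]
m=(abs(Q[...,1])<.024)&(Q[...,0]>0)&(Q[...,0]<.165)&(D[...,2]<.03)&(S[...,1]<60)&(S[...,2]>80)
v,u=np.where(m);R=plane("top",np.c_[u,v].astype(float),.01)[:,:2];R=(R-o)@np.c_[e,n]
print(len(R),np.percentile(R[:,0],[1,5,50,95,99]).round(4),np.percentile(R[:,1],[1,5,50,95,99]).round(4))
E
python3 -m jog '[0,0,0.02,0,0,0,0,0,0.05,0,0,0,0,0,0.09,0,0,0,0,0,0.13,0,0,0,0,0,0.17,0,0,0,0,0,0.1875,0,0,0,0,0,0.1875,0,0,0,0,0,0.1875,0,0,0]'
```

```text
[[ 0.6292 -0.1359]
 [ 0.6247 -0.1748]
 [ 0.5601 -0.1656]
 [ 0.5683 -0.1248]] [ 0.5955557  -0.15027844]
lane frame corners [[ 0.1132  0.0149]
 [ 0.115  -0.0242]
 [ 0.0498 -0.0255]
 [ 0.0514  0.0161]] [ 0.0824 -0.0047]
0.15 [ 0.6631 -0.1565]
0.14 [ 0.6532 -0.1549]
0.13 [ 0.6433 -0.1533]
0.12 [ 0.6335 -0.1517]
0.11 [ 0.6236 -0.1501]
0.0 [ 0.515  -0.1325]
-0.07 [ 0.4459 -0.1213]
-0.1 [ 0.4163 -0.1165]
616 [0.048  0.0509 0.0817 0.113  0.1248] [-0.0235 -0.0216 -0.0006  0.0207  0.0241]
clock: 14.13
eef_pos: [0.4269, -0.3759, 0.3755]
tool_rot: [0.119, 0.993, -0.0, 0.0]
ft_force: [-0.2, -0.6, -2.2]
grip_width: 0.0188
grasp_force: 58.9
```

```bash
python3 -m jog '[0.04,0.04,0,0,0,0,0.075,0.074,0,0,0,0,0.11,0.109,0,0,0,0,0.145,0.144,0,0,0,0,0.18,0.178,0,0,0,0,0.215,0.213,0,0,0,0,0.25,0.248,0,0,0,0,0.27,0.268,0,0,0,0,0.2776,0.275,0,0,0,0,0.2776,0.275,0,0,0,0]';python3 -m jog '[0,0,0,0,0,0,0,0,0,0,0,0]'
python3 - <<'E'
from m import *
o=bot.get_obs();print(o["eef_pos"],o["tool_rot"],o["ft_force"])
t=np.deg2rad(-9.2);e=np.array([np.cos(t),np.sin(t)]);n=np.array([-e[1],e[0]])
print((o["eef_pos"][:2]-[.515,-.1325])@np.c_[e,n])
for c in("side","top"):
    p,d=bot.camera(c);cv2.imwrite(f"pics/{c}8.png",p[:,:,::-1])
    for r in bot.tip_of("picker_tip",c)[:5]:print(c,w(c,r["at"]).round(4),r["confidence"])
E
```

```text
clock: 14.97
eef_pos: [0.6498, -0.1535, 0.3714]
tool_rot: [0.117, 0.993, 0.0, -0.003]
ft_force: [-0.2, -1.7, -1.5]
grip_width: 0.019
grasp_force: 59.1
clock: 15.13
eef_pos: [0.6479, -0.157, 0.3744]
tool_rot: [0.12, 0.993, -0.0, -0.001]
ft_force: [-0.5, 0.4, -0.8]
grip_width: 0.0188
grasp_force: 59.0
[ 0.64790118 -0.15700816  0.3744192 ] [ 1.19868505e-01  9.92789016e-01 -1.66661877e-04 -1.21761590e-03] [-0.53963377  0.41317922 -0.84062612]
[ 0.13510997 -0.0029445 ]
side [ 2.848e-01 -3.473e-01 -1.000e-04] 0.79
side [ 3.210e-01 -4.089e-01 -4.000e-04] 0.78
side [ 0.314  -0.2726 -0.0022] 0.6
top [ 0.2831 -0.3469  0.0016] 0.64
top [ 3.139e-01 -2.777e-01 -1.000e-04] 0.59
top [ 0.3206 -0.409  -0.001 ] 0.56
top [ 5.869e-01 -3.551e-01 -3.000e-04] 0.37
```

```bash
python3 -m jog '[0,0.001,-0.03,0,0,0,0,0.001,-0.06,0,0,0,0,0.001,-0.09,0,0,0,0,0.001,-0.12,0,0,0,0,0.001,-0.14,0,0,0,0,0.001,-0.155,0,0,0,0,0.001,-0.16,0,0,0,0,0.001,-0.16,0,0,0]';python3 -m jog '[0,0,-0.01,0,0,0,0,0,-0.02,0,0,0,0,0,-0.028,0,0,0,0,0,-0.034,0,0,0,0,0,-0.034,0,0,0,0,0,-0.034,0,0,0]'
python3 - <<'E'
from m import *
o=bot.get_obs();print(o["eef_pos"],o["ft_force"])
p,d=bot.camera("side");cv2.imwrite("pics/side9.png",p[:,:,::-1])
u=px("side",[.62,-.15,.1]).astype(int);s=p[u[1]-60:u[1]+60,u[0]-75:u[0]+85,::-1];cv2.imwrite("pics/s9.png",cv2.resize(s,None,fx=4,fy=4,interpolation=2))
E
```

```text
clock: 16.0
eef_pos: [0.6479, -0.1555, 0.2464]
tool_rot: [0.12, 0.993, 0.0, -0.001]
ft_force: [0.9, -0.7, -2.1]
grip_width: 0.0188
grasp_force: 59.0
clock: 16.5
eef_pos: [0.6487, -0.1549, 0.2198]
tool_rot: [0.119, 0.993, 0.0, -0.0]
ft_force: [1.2, -0.3, -1.6]
grip_width: 0.0189
grasp_force: 59.0
[ 0.64868182 -0.15492456  0.2198459 ] [ 1.1733646  -0.31349374 -1.64127967]
```

View pics/s9.png

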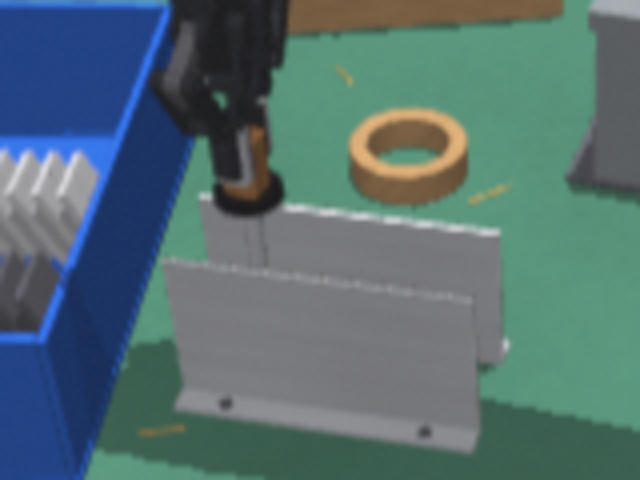

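```bash
python3 -m jog '[-0.01,0.0016,0,0,0,0,-0.022,0.0036,0,0,0,0,-0.034,0.0055,0,0,0,0,-0.046,0.0075,0,0,0,0,-0.058,0.0094,0,0,0,0,-0.07,0.0113,0,0,0,0,-0.082,0.0133,0,0,0,0,-0.094,0.0152,0,0,0,0,-0.106,0.0172,0,0,0,0,-0.118,0.0191,0,0,0,0]';python3 -m jog '[-0.012,0.0019,0,0,0,0,-0.024,0.0039,0,0,0,0,-0.036,0.0058,0,0,0,0,-0.048,0.0078,0,0,0,0,-0.06,0.0097,0,0,0,0,-0.07,0.0113,0,0,0,0,-0.08,0.013,0,0,0,0,-0.087,0.0141,0,0,0,0,-0.093,0.0151,0,0,0,0,-0.093,0.0151,0,0,0,0]'
python3 - <<'E'
from m import *
o=bot.get_obs();print(o["eef_pos"],o["ft_force"])
t=np.deg2rad(-9.2);e=np.array([np.cos(t),np.sin(t)]);n=np.array([-e[1],e[0]]);O=np.array([.515,-.1325])
print((o["eef_pos"][:2]-O)@np.c_[e,n])
for c in("top","side"):
    p,d=bot.camera(c);cv2.imwrite(f"pics/{c}10.png",p[:,:,::-1])
    C=cloud(c,d);S=cv2.cvtColor(p,cv2.COLOR_RGB2HSV)[...,1]<90
    P=rect(C,O-e*.07,.06,.005,.016,"B",S)
    if P is not None:print((P[:,:2].mean(0)-O)@np.c_[e,n])
    for r in bot.tip_of("plate_b_center",c)[:3]:P=w(c,r["at"]);print(c,P.round(4),((P[:2]-O)@np.c_[e,n]).round(4),r["confidence"])
u=px("side",O.tolist()+[.05]).astype(int);p=cv2.imread("pics/side10.png");s=p[u[1]-60:u[1]+60,u[0]-75:u[0]+85];cv2.imwrite("pics/s10.png",cv2.resize(s,None,fx=4,fy=4,interpolation=2))
E
```

```text
clock: 17.38
eef_pos: [0.5546, -0.1397, 0.2211]
tool_rot: [0.119, 0.993, -0.0, 0.001]
ft_force: [0.6, -0.0, -1.0]
grip_width: 0.019
grasp_force: 59.0
clock: 18.22
eef_pos: [0.4792, -0.1275, 0.2204]
tool_rot: [0.119, 0.993, -0.0, -0.0]
ft_force: [-0.3, 0.7, -2.5]
grip_width: 0.0186
grasp_force: 59.1
[ 0.4792345  -0.12752538  0.2204467 ] [-0.33364671  0.67628602 -2.52442744]
[-0.03610077 -0.0008076 ]
B few 0
top [0.4915 0.2965 0.0703] [-0.0918  0.4197] 0.51
B 375 c 450.6 -138.8 size 75.8 45.7 long axis deg 25.3 z [0.0067 0.0096 0.0122]
[-0.0673779  -0.01702563]
side [ 0.4443 -0.1423  0.0079] [-0.0682 -0.021 ] 0.6
side [ 0.4791 -0.1296  0.1486] [-0.0359 -0.0028] 0.45
```

View pics/s10.png

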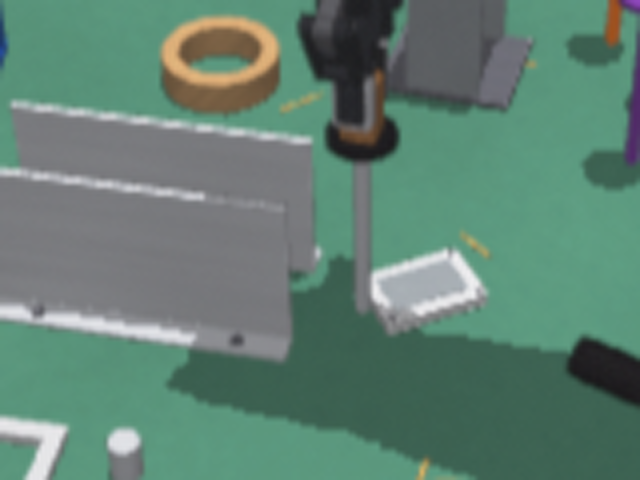

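```bash
python3 -m jog '[0.008,-0.001,0.005,0,0,0,0.008,-0.001,0.045,0,0,0,0.008,-0.001,0.09,0,0,0,0.008,-0.001,0.135,0,0,0,0.008,-0.001,0.175,0,0,0,0.008,-0.001,0.196,0,0,0,0.008,-0.001,0.196,0,0,0]';python3 -m jog '[-0.073,-0.31,0,0,0,0,-0.073,-0.31,0,0,0,0,-0.073,-0.31,0,0,0,0,-0.073,-0.31,0,0,0,0,-0.073,-0.31,0,0,0,0,-0.073,-0.31,0,0,0,0,-0.073,-0.31,0,0,0,0,-0.073,-0.31,0,0,0,0,-0.073,-0.31,0,0,0,0,-0.073,-0.31,0,0,0,0]';python3 -m jog '[0,0,0,0,0,0,0,0,0,0,0,0,0,0,0,0,0,0]'
python3 - <<'E'
from m import *
for c in("top","side"):
    p,d=bot.camera(c);cv2.imwrite(f"pics/{c}11.png",p[:,:,::-1])
    plate(c,p[:,:,::-1],(.447,-.140),name="B")
    rect(cloud(c,d),(.447,-.14),.05,.0055,.016,"B cloud")
o=bot.get_obs();q=o["tool_rot"];a=np.rad2deg(np.arctan2(q[1]**2-q[0]**2,2*q[0]*q[1]))
print(o["eef_pos"],q,a,(np.array([.4272,-.3761,.3755])-o["eef_pos"])/.8)
E
```

```text
clock: 19.0
eef_pos: [0.4886, -0.1289, 0.3822]
tool_rot: [0.119, 0.993, -0.001, 0.005]
ft_force: [1.3, -0.9, -1.3]
grip_width: 0.0183
grasp_force: 59.1
clock: 19.83
eef_pos: [0.4284, -0.3754, 0.3762]
tool_rot: [0.119, 0.993, 0.001, -0.001]
ft_force: [0.2, 0.2, -1.8]
grip_width: 0.0185
grasp_force: 59.4
clock: 20.08
eef_pos: [0.4286, -0.3753, 0.3774]
tool_rot: [0.118, 0.993, -0.0, 0.0]
ft_force: [-0.5, 0.9, -0.8]
grip_width: 0.0188
grasp_force: 59.4
top B 231 c 445.4 -144.1 size 67.0 47.5 deg 25.8
B cloud 546 c 439.2 -137.7 size 70.4 62.5 long axis deg 29.4 z [0.0062 0.0097 0.0137]
side B 163 c 445.9 -139.2 size 69.6 55.9 deg 26.4
B cloud 380 c 446.4 -140.8 size 65.0 47.8 long axis deg 27.4 z [0.0068 0.0096 0.0125]
[ 0.42847196 -0.37568381  0.37743161] [ 1.18423648e-01  9.92963117e-01 -1.65649402e-04  2.46212740e-04] 76.39772828113033 [-0.00158995 -0.00052024 -0.00241452]
```

```bash
python3 -m jog '[-0.0015,-0.0005,-0.02,0,0,0,-0.0015,-0.0005,-0.045,0,0,0,-0.0015,-0.0005,-0.08,0,0,0,-0.0015,-0.0005,-0.115,0,0,0,-0.0015,-0.0005,-0.145,0,0,0,-0.0015,-0.0005,-0.165,0,0,0,-0.0015,-0.0005,-0.178,0,0,0,-0.0015,-0.0005,-0.184,0,0,0,-0.0015,-0.0005,-0.184,0,0,0,-0.0015,-0.0005,-0.184,0,0,0]'
python3 - <<'E'
from m import *
p,d=bot.camera("side");cv2.imwrite("pics/side12.png",p[:,:,::-1])
o=bot.get_obs();print(o["eef_pos"],o["ft_force"])
E
```

```text
clock: 21.02
eef_pos: [0.4273, -0.3771, 0.2308]
tool_rot: [0.119, 0.993, -0.0, 0.001]
ft_force: [0.4, 0.8, -2.0]
grip_width: 0.019
grasp_force: 59.4
[ 0.42751779 -0.37732267  0.23131891] [-0.28867282 -0.48993979 -1.1291329 ]
```

```bash
python3 -m jog '[0,0.0005,-0.002,0,0,0,0,0.001,-0.005,0,0,0,0,0.001,-0.005,0,0,0,0,0.001,-0.005,0,0,0]';python3 -m jog '[0,0,0,0,0,0,0,0,0,0,0,0,0,0,0,0,0,0]' 0.1;python3 -m jog '[0,0,0.02,0,0,0,0,0,0.05,0,0,0,0,0,0.09,0,0,0,0,0,0.1,0,0,0,0,0,0.1,0,0,0]'
python3 - <<'E'
from m import *
for c in("top","side"):
    p,d=bot.camera(c);cv2.imwrite(f"pics/{c}13.png",p[:,:,::-1]);C=cloud(c,d)
    rect(C,(.427,-.375),.03,.155,.18,"grip top")
    rect(C,(.427,-.375),.06,.128,.1375,"stand top")
print(bot.get_obs()["eef_pos"])
E
```

```text
clock: 21.4
eef_pos: [0.4273, -0.3763, 0.2266]
tool_rot: [0.119, 0.993, -0.0, 0.001]
ft_force: [0.3, -0.5, 0.9]
grip_width: 0.0187
grasp_force: 59.5
clock: 21.65
eef_pos: [0.4268, -0.3761, 0.226]
tool_rot: [0.119, 0.993, -0.0, 0.0]
ft_force: [0.2, -1.2, -0.7]
grip_width: 0.0467
grasp_force: 0.0
clock: 22.07
eef_pos: [0.428, -0.3771, 0.3094]
tool_rot: [0.119, 0.993, -0.002, 0.003]
ft_force: [-0.6, 0.0, 0.2]
grip_width: 0.0467
grasp_force: 0.0
grip top 100 c 424.3 -375.3 size 20.3 16.5 long axis deg 70.1 z [0.158  0.1739 0.1775]
stand top 620 c 426.4 -375.5 size 77.7 60.8 long axis deg 74.9 z [0.1304 0.1341 0.137 ]
grip top 95 c 427.5 -373.6 size 24.4 19.8 long axis deg 76.0 z [0.1576 0.1698 0.1761]
stand top 297 c 427.6 -372.2 size 81.9 60.7 long axis deg 75.5 z [0.1294 0.1345 0.1366]
[ 0.42677134 -0.37598079  0.30542795]
```

```bash
python3 -m jog '[0.018,0.05,0,0,0,0.05,0.018,0.1,0,0,0,0.11,0.018,0.15,0,0,0,0.17,0.018,0.2,-0.03,0,0,0.23,0.018,0.24,-0.06,0,0,0.29,0.018,0.27,-0.1,0,0,0.35,0.018,0.289,-0.14,0,0,0.35,0.018,0.289,-0.18,0,0,0.35,0.018,0.289,-0.194,0,0,0.35,0.018,0.289,-0.194,0,0,0.35]' 0.45;python3 -m jog '[0,0,0,0,0,0,0,0,0,0,0,0,0,0,0,0,0,0]'
python3 - <<'E'
from m import *
bot.camera("side");o=bot.get_obs();q=o["tool_rot"];a=np.rad2deg(np.arctan2(q[1]**2-q[0]**2,2*q[0]*q[1]))
print(o["eef_pos"],q,a,(np.array([.4414,-.1445,.077])-o["eef_pos"])/.8,np.deg2rad(116.5-a)/2)
E
```

```text
clock: 23.0
eef_pos: [0.4373, -0.143, 0.1457]
tool_rot: [-0.229, 0.973, 0.003, -0.005]
ft_force: [-1.3, -0.0, -0.3]
grip_width: 0.0619
grasp_force: 0.0
clock: 23.25
eef_pos: [0.4421, -0.1454, 0.1517]
tool_rot: [-0.228, 0.974, -0.001, 0.001]
ft_force: [0.0, 0.5, 0.6]
grip_width: 0.0618
grasp_force: 0.0
[ 0.44209421 -0.14540769  0.15182245] [-2.28268472e-01  9.73597369e-01 -6.56756596e-04  1.11167320e-03] 116.39032415903523 [-0.00086776  0.00113461 -0.09352806] 0.0009571022673644477
```

```bash
python3 -m jog '[-0.001,0.001,-0.025,0,0,0,-0.001,0.001,-0.05,0,0,0,-0.001,0.001,-0.07,0,0,0,-0.001,0.001,-0.085,0,0,0,-0.001,0.001,-0.091,0,0,0,-0.001,0.001,-0.094,0,0,0,-0.001,0.001,-0.094,0,0,0,-0.001,0.001,-0.094,0,0,0]';python3 -m jog '[0,0,0,0,0,0,0,0,0,0,0,0,0,0,0,0,0,0,0,0,0,0,0,0]' -1;python3 -m jog '[0,0,0.02,0,0,0,0,0,0.06,0,0,0,0,0,0.1,0,0,0,0,0,0.14,0,0,0,0,0,0.18,0,0,0,0,0,0.18,0,0,0,0,0,0.18,0,0,0]'
```

```text
clock: 23.97
eef_pos: [0.4412, -0.1444, 0.0764]
tool_rot: [-0.228, 0.974, -0.0, 0.001]
ft_force: [0.6, -0.9, -1.1]
grip_width: 0.0621
grasp_force: 0.0
clock: 24.3
eef_pos: [0.4413, -0.1443, 0.0769]
tool_rot: [-0.229, 0.974, -0.001, 0.001]
ft_force: [-1.5, 0.1, 6.4]
grip_width: 0.0414
grasp_force: 59.7
clock: 24.88
eef_pos: [0.4419, -0.1445, 0.2221]
tool_rot: [-0.229, 0.974, -0.002, 0.003]
ft_force: [-0.2, 0.1, -0.8]
grip_width: 0.0416
grasp_force: 61.1
```

```bash
python3 -m jog '[0.006,0.05,0,0,0,-0.01,0.012,0.1,0,0,0,-0.02,0.018,0.15,0,0,0,-0.03,0.024,0.2,0,0,0,-0.04,0.03,0.25,0,0,0,-0.05,0.036,0.3,0,0,0,-0.06,0.042,0.35,0,0,0,-0.07,0.048,0.4,0,0,0,-0.08,0.054,0.45,0,0,0,-0.09,0.06,0.5,0,0,0,-0.0995]';python3 -m jog '[0.0055,0.03,0,0,0,0,0.0055,0.048,0,0,0,0,0.0055,0.048,0,0,0,0,0.0055,0.048,0,0,0,0,0.0055,0.048,0,0,0,0]'
python3 - <<'E'
from m import *
p,d=bot.camera("side");cv2.imwrite("pics/side14.png",p[:,:,::-1])
o=bot.get_obs();q=o["tool_rot"];a=np.rad2deg(np.arctan2(q[1]**2-q[0]**2,2*q[0]*q[1]))
print(o["eef_pos"],a)
C=cloud("side",d);S=cv2.cvtColor(p,cv2.COLOR_RGB2HSV);rect(C,(.498,.295),.06,.131,.16,"held",S[...,2]>90)
u=px("side",[.498,.295,.13]).astype(int)
s=p[u[1]-80:u[1]+80,u[0]-100:u[0]+100,::-1];cv2.imwrite("pics/s14.png",cv2.resize(s,None,fx=4,fy=3.7,interpolation=2))
E
```

```text
clock: 25.72
eef_pos: [0.4873, 0.2576, 0.2177]
tool_rot: [-0.13, 0.991, -0.001, -0.001]
ft_force: [1.0, -0.2, -0.1]
grip_width: 0.0414
grasp_force: 61.1
clock: 26.13
eef_pos: [0.4923, 0.2928, 0.2186]
tool_rot: [-0.13, 0.991, -0.001, -0.001]
ft_force: [0.3, -0.4, -0.4]
grip_width: 0.0414
grasp_force: 61.1
[0.49248189 0.2926601  0.21892347] 104.92560602393644
held 657 c 495.8 299.7 size 64.0 55.5 long axis deg 14.8 z [0.1462 0.1516 0.1536]
```

View pics/s14.png

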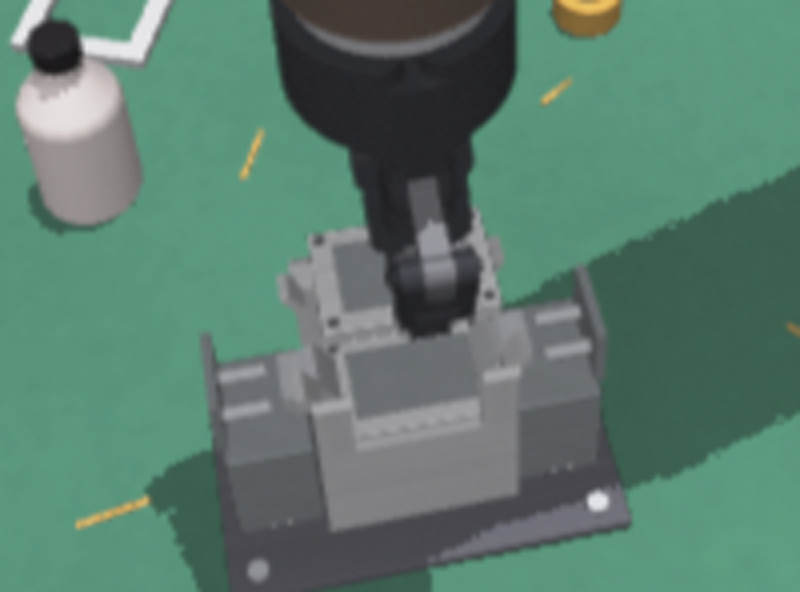

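```bash
python3 -m jog '[0.0025,0.0028,-0.01,0,0,0,0.0025,0.0028,-0.025,0,0,0,0.0025,0.0028,-0.04,0,0,0,0.0025,0.0028,-0.052,0,0,0,0.0025,0.0028,-0.06,0,0,0,0.0025,0.0028,-0.064,0,0,0,0.0025,0.0028,-0.064,0,0,0]'; python3 -m jog '[0,0,0,0,0,0,0,0,0,0,0,0,0,0,0,0,0,0]' 0.5;  python3 -m jog '[0,0,0.02,0,0,0,0.002,0.0005,0.05,0,0,0,0.006,0.0015,0.08,0,0,0,0.006,0.0015,0.08,0,0,0,0.006,0.0015,0.08,0,0,0]';python3 -m jog '[0,0,0,0,0,0,0,0,0,0,0,0,0,0,0,0,0,0,0,0,0,0,0,0]' -1
python3 - <<'E'
from m import *
for c in("top","side"):
    p,d=bot.camera(c);cv2.imwrite(f"pics/{c}15.png",p[:,:,::-1])
    rect(cloud(c,d),(.4985,.2955),.03,.06,.107,"in mag")
print(bot.get_obs()["eef_pos"])
E
```

```text
clock: 26.77
eef_pos: [0.4944, 0.2958, 0.1674]
tool_rot: [-0.13, 0.991, -0.001, -0.001]
ft_force: [-1.3, -0.1, -0.4]
grip_width: 0.0413
grasp_force: 61.1
clock: 27.02
eef_pos: [0.4955, 0.297, 0.1692]
tool_rot: [-0.131, 0.991, 0.0, 0.001]
ft_force: [0.9, 0.3, -0.2]
grip_width: 0.0643
grasp_force: 0.0
clock: 27.43
eef_pos: [0.5009, 0.2986, 0.2347]
tool_rot: [-0.131, 0.991, 0.001, 0.003]
ft_force: [-0.8, 0.9, -1.4]
grip_width: 0.0641
grasp_force: 0.0
clock: 27.77
eef_pos: [0.4992, 0.2975, 0.2312]
tool_rot: [-0.131, 0.991, -0.0, -0.001]
ft_force: [-0.3, -0.6, -0.2]
grip_width: 0.016
grasp_force: 0.0
in mag 474 c 493.9 290.6 size 56.3 45.4 long axis deg -57.1 z [0.0683 0.0972 0.1018]
in mag 1273 c 497.3 300.4 size 59.9 49.8 long axis deg 14.2 z [0.0724 0.0985 0.1014]
[0.49937791 0.29764652 0.231536  ]
```

```bash
python3 -m jog '[-0.001,-0.0015,-0.02,0,0,0,-0.001,-0.0015,-0.04,0,0,0,-0.001,-0.0015,-0.058,0,0,0,-0.001,-0.0015,-0.065,0,0,0]';python3 -m jog '[0,0,-0.006,0,0,0,0,0,-0.012,0,0,0,0,0,-0.018,0,0,0,0,0,-0.024,0,0,0,0,0,-0.03,0,0,0]';python3 -m jog '[0,0,-0.004,0,0,0,0,0,-0.008,0,0,0,0,0,-0.011,0,0,0,0,0,-0.011,0,0,0,0,0,-0.011,0,0,0]'
```

```text
clock: 28.2
eef_pos: [0.4977, 0.2959, 0.1778]
tool_rot: [-0.131, 0.991, -0.001, -0.002]
ft_force: [0.1, 0.3, -0.5]
grip_width: 0.0002
grasp_force: 0.0
clock: 28.62
eef_pos: [0.5, 0.2975, 0.1606]
tool_rot: [-0.131, 0.991, 0.001, 0.003]
ft_force: [-0.3, -0.1, 3.4]
grip_width: 0.0
grasp_force: 0.7
clock: 29.03
eef_pos: [0.5001, 0.2974, 0.1491]
tool_rot: [-0.131, 0.991, 0.001, 0.002]
ft_force: [-0.1, -0.3, 5.8]
grip_width: 0.0001
grasp_force: 2.6
```

```bash
python3 -m jog '[0,0,-0.002,0,0,0,0,0,-0.004,0,0,0,0,0,-0.004,0,0,0,0,0,-0.004,0,0,0]'
```

```text
clock: 29.37
eef_pos: [0.5, 0.2973, 0.1452]
tool_rot: [-0.131, 0.991, 0.001, 0.002]
ft_force: [1.9, 1.9, 2.9]
grip_width: -0.0003
grasp_force: 1.6
```

```bash
python3 -m jog '[0,-0.001,-0.002,0,0,0,0,-0.001,-0.004,0,0,0,0,-0.001,-0.004,0,0,0]'; python3 -m jog '[0,0,0.02,0,0,0,0,0,0.06,0,0,0,0,0,0.11,0,0,0,0,0,0.14,0,0,0,0,0,0.14,0,0,0,0,0,0.14,0,0,0,0,0,0.14,0,0,0]'
python3 - <<'E'
from m import *
p,d=bot.camera("side");C=cloud("side",d);rect(C,(.4985,.2955),.03,.05,.107,"in mag")
cv2.imwrite("pics/side16.png",p[:,:,::-1])
u=px("side",[.498,.295,.08]).astype(int);k=px("side",[.427,-.375,.12]).astype(int)
f=lambda u:cv2.resize(p[u[1]-65:u[1]+65,u[0]-65:u[0]+65,::-1],(400,400),interpolation=2)
cv2.imwrite("pics/s16.png",np.hstack([f(u),f(k)]))
E
```

```text
clock: 29.62
eef_pos: [0.4991, 0.2959, 0.141]
tool_rot: [-0.131, 0.991, 0.0, 0.0]
ft_force: [2.6, 2.2, 4.1]
grip_width: 0.0002
grasp_force: 1.9
clock: 30.2
eef_pos: [0.4979, 0.295, 0.2514]
tool_rot: [-0.131, 0.991, -0.001, -0.002]
ft_force: [-0.0, 0.1, 0.1]
grip_width: 0.0003
grasp_force: 0.0
in mag 1135 c 498.5 295.4 size 58.9 58.3 long axis deg 78.6 z [0.0677 0.0751 0.0796]
```

View pics/s16.png

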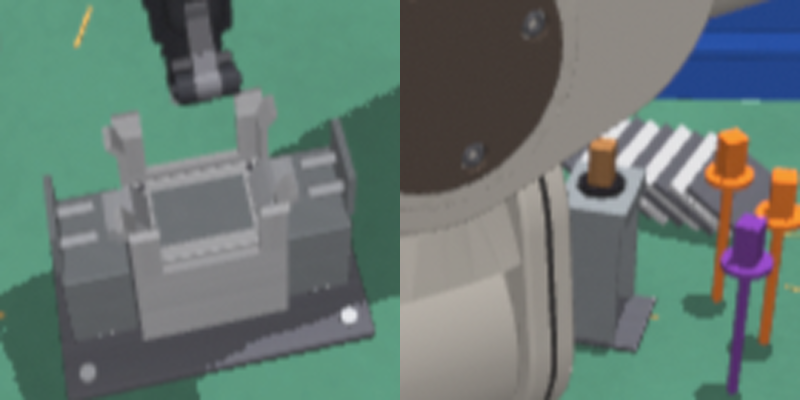

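The magazine (left half, well centre about px 200,215) holds plate B flat at 75 mm under the lips, the same level as A had alone. The picker hangs upright in its stand (right half, px 602,165). Handing in.

```bash
python3 -c "
from workcell import bot
print(bot.job_done())"
```

```text
the job is handed in; nothing more can be done
None
```

I loaded plate A and then plate B into the magazine, hung the picker back in its stand, and handed the job in at about 30 s; the final images looked right, but no verdict came back.

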